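# Rock the sorter's gate over and feed the bearing balls

### The arm

A 7-joint arm with a two-finger parallel gripper is mounted at the origin on the work surface. World frame = base frame: x ahead of the robot, y to its left, z up, the work surface at z = 0. Lengths are in m, angles in rad, forces in N, time in s.
With the tool pointing down it reaches from about 0.4 to 0.85 m from the base axis. Payload 4.5 kg.
Tool frame: the origin (TCP) lies at the centre of the arm's flange, where the gripper is bolted on; the fingertips stand r.tcp_to_tips ahead of it and the grasp point (between the pads) lies 147 mm ahead of it (r.tcp_to_tips is the distance from the TCP to the fingertips, in m); x points along the fingers, y is the direction in which the jaws open and shut, and the axes are right-handed (so a half turn about x gives the same grasp; the last joint's range is limited). The gripper opens to 88 mm and grips with 3 to 60 N. Pads are 18 mm wide; open, the fingers measure 123 mm over their backs; the gripper's body (75 mm by 187 mm) begins 45 mm behind the grasp point.
Start: joints at [1.215, 0.689, -0.195, 1.565, 0.157, 0.902, -0.215], TCP at [0.238, -0.578, 0.405] pointing down, gripper open.
Joint ranges: [-3.01, 3.01], [-0.46, 2.08], [-1.47, 1.51], [0.13, 2.56], [-1, 4.14], [0.04, 2.09], [-2.66, 2.66]. Speed limits (rad/s): [2.57, 2.57, 3.14, 3.14, 3.14, 3.14, 3.14].

### API

Orientations are given as a unit quaternion [x, y, z, w].
In Python, from plant import r, eyes gives the robot as it stands.
- The arm moves only by the tool carry_out, never from a script. Its argument "targets" is text: rows parted by semicolons, each of 5 numbers parted by spaces: the opening, from 0 (shut) to 1 (fully open), then the shift along the tool's x, y, z in mm, then the turn about the tool's x in rad. A call has 1 to 20 rows; each row shifts and turns the commanded pose from where the row before left it, along the tool's axes as they then stand; what a row does not reach is not made up. A row lasts 1/12 s, in which the tool goes at most 41.7 mm and 7.16 degrees, less where a joint would pass 70% of its speed; a pose out of reach is approached as far as the arm can. A call is refused whole if a number of a shift passes 41.7 or a number of a turn 0.125, either way. A call with a gripper value outside its range is refused whole. The fingers move at their own pace and stop on an object; "force" is the grip in N (left out, the last holds). Time passes only in rows, so rows that do not move let the fingers close. It gives the time, the measured TCP pose, the force and the opening at its end, in the units of the state.
- r.get_state(): the state, without advancing time (a new reading comes with each control period).
- eyes.snapshot(name): name is "scene" or "top" or "wrist"; returns (picture, depth): 420x560x3 uint8, blue, green, red; 420x560 float32, m along the optical axis (not along the pixel's ray), 0 where there is no reading.
- eyes.camera_params(name): a dict with "intrinsics" (3x3 intrinsics, pixels), "dist_coeffs" ([k1, k2, p1, p2, k3] as OpenCV has them; the pictures are not rectified), "rvec" (rotation vector, rad) and "tvec" (3), from world to camera coordinates, as OpenCV has them; the wrist camera has in their place "T_tool_cam" (4x4, takes a point from camera to tool coordinates, whose origin is the TCP and whose axes are the tool frame's). Camera axes: x right, y down, z forward; pixel columns grow to the right and rows downward; lengths in m; the calibration is good to about 2 mm. A picture is of the moment at which its call begins: read the wrist's pose just before it. camera_params takes no time and is no camera call.
- r.finish_job(): hands the job in, once; it reports no verdict.
The state is a dict: "clock": time; "q": joint angles; "qd": joint speeds; "joint_torque": joint torques, N m; "tool_pos": TCP position; "eef_rot": TCP orientation; "contact_force": force on the tool from outside, world axes, zero at the start; "moment": the same for the moment, N m; "opening": opening from 0.0 (shut) to 1.0 (fully open).
Only numpy, scipy, OpenCV 4.12 (cv2) and the standard library are available. Lean on these libraries where they do the work, as an engineer would, in place of code of your own. Each camera call takes 0.05 s, during which the arm holds its last target.

### The job

Press down the raised orange pad of the seesaw gate so that it rocks over its pivot and comes to rest on its other side, while both steel balls are still waiting in the feed trough. Then push the green feed plate all the way forward so that both balls drop onto the gate and roll into the bin that the gate now feeds. Do not touch or lift the balls themselves, and leave everything else on the bench where it is.

Things in the scene. Friction and masses are not known exactly. Their poses are not given: they have to be found in the camera images.
- sorter: Ball sorter screwed to the bench, dark base plate 210 by 460 mm, 8 mm thick. Origin on the bench right below the gate's pivot; +x points away from the robot (when unturned), +y left, z up; it may be turned some 15 degrees about z. In its frame: base plate x -135 to 75 mm; feed tower x -125 to -21 mm, 48 mm wide; gate x -59 to 62, y -100 to 100 mm, pivot axis along x at height 85 mm
- trough_end (a point): Middle of the open end of the feed trough on the yellow tower, on its floor, at height 97 mm. The trough runs back from here 104 mm towards the robot, inner width 32 mm, low 10 mm side rails, sloping back 2 degrees so that the balls lean on the feed slide
- blue_bin (a point): Centre of the floor of the blue catch bin on the sorter's left (+y): inside 92 mm (x) by 122 mm (y), floor at height 12 mm, front wall top at 44 mm, back wall 74 mm, outer wall 94 mm
- red_bin (a point): The same for the red catch bin on the right (-y)
- gate (a joint): Tilt of the aluminium seesaw gate, rad, -0.3 to 0.3 (hard stops). Positive: left (+y) end up, balls roll right into the red bin. Negative: right end up, balls roll left into the blue bin. Top-heavy with a dark weight (40 mm disc on its far side, top 80 mm above the pivot): rests on one of the stops at the start (rarely still falling for half a second), falls to a stop once past level; about 1 N on the raised pad tips it
- left_pad (a point): Centre of the top face of the orange press pad at the gate's left end (pad 42 mm in x, 36 mm in y, 6 mm thick), on the near side of the gate; 84 mm left of the pivot and 38 mm nearer the robot, 6 mm above it when the gate is level. A raised pad is at about 116 mm height, a lowered one at about 66 mm, with more than 15 mm of free space under it
- right_pad (a point): The same on the right end
- feed (a joint): Travel of the feed slide, m: 0 as it starts (back, near the robot) to 0.062 (fully forward, hard stop, along +x of the sorter). About 1.5 N of friction, stays where it is left. Its foot shoves both balls along the trough and over the open end onto the gate
- feed_plate (a point): Centre of the near (-x) face of the upright green plate of the feed slide: 56 mm wide, 48 mm high (z 118 to 166 mm), 10 mm thick, this point at height 148 mm; moves with the slide, starts 94 mm nearer the robot than the pivot, nothing stands in front of it above 100 mm height
- ball_front_center (a point): Centre of the front steel bearing ball, 28 mm diameter, 90 g, in the feed trough
- ball_front: The same ball (its origin turns with it as it rolls)
- ball_rear_center (a point): Centre of the second, equal ball, behind the first, resting against the foot of the feed slide
- ball_rear: The same ball (its origin turns with it as it rolls)
- bushing: Bystander: brass bushing, 32 mm diameter, 26 mm high, loose on the left near part of the sorter's base plate; origin under its centre
- piston: Bystander: aluminium valve piston, 36 mm diameter, 30 mm high, loose on the right near part of the base plate; origin under its centre
- spring: Bystander: blue coil spring standing on the bench, 62 mm diameter, 110 mm high; origin under its centre
- reservoir: Bystander: yellow shock-absorber reservoir standing on the bench, 52 mm diameter, 142 mm high; origin under its centre
- grease_jar: Bystander: jar with red cap, 68 mm diameter, 75 mm high; origin under its centre
- wrench: Bystander: steel wrench lying on the bench near the robot, on the right
- screwdriver: Bystander: screwdriver lying on the bench near the robot, on the left

How it is judged:
By the outcome, as a careful person would: the job done as asked, in the order asked, and still so for the second after the job is handed in, with the robot touching nothing.
It also fails if it takes over 37 s, if anything falls off the work surface, if the arm or the gripper's body presses on something with over 40 N, if the wrist force passes 120 N, or if a joint passes its speed limit or range.

## Working session

There is one attempt and no reset: what is moved stays moved. The work goes in short steps, Python scripts to look and compute and a tool call to move; the robot and the scene stay as the last step left them, time stands still between calls to the robot, and variables do not carry over. Pictures are saved under pics/ and viewed, and the job is handed in when it is done.

Besides the shell and the picture viewer there is one more tool, called after "Call:" as a command line: name --argument value ..., lists and objects as JSON in quotes. carry_out: Moves the arm, as the interface text tells. Its arguments: {"type":"object","properties":{"targets":{"type":"string"},"force":{"type":"number"}},"required":["targets"]}

```bash
ls; mkdir -p pics
python3 - <<'E'
from plant import r, eyes
import cv2,numpy as np
s=r.get_state();print(s['clock'],s['tool_pos'],s['eef_rot'],s['opening'],r.tcp_to_tips)
for n in ['scene','top']:
    p,d=eyes.snapshot(n);cv2.imwrite(f'pics/{n}0.png',p);np.savez(f'{n}0.npz',p=p,d=d)
    c=eyes.camera_params(n);print(n,c)
E
```

```text
pics
0.0 [ 0.23734701 -0.57782525  0.40390897] [-0.69354715 -0.13759525  0.69388087 -0.13634235] 1.0013758289913264 0.166
scene {'intrinsics': array([[482.21993384,   0.        , 275.32036624],
       [  0.        , 482.21993384, 211.35612821],
       [  0.        ,   0.        ,   1.        ]]), 'dist_coeffs': array([0.05404378, 0.        , 0.        , 0.        , 0.        ]), 'rvec': array([ 1.29788977,  1.97842997, -1.07215591]), 'tvec': array([ 0.22887732, -0.19075154,  1.8705849 ])}
top {'intrinsics': array([[391.97019589,   0.        , 279.56708006],
       [  0.        , 391.97019589, 208.28898574],
       [  0.        ,   0.        ,   1.        ]]), 'dist_coeffs': array([-0.10683829,  0.        ,  0.        ,  0.        ,  0.        ]), 'rvec': array([ 2.18635131, -2.21560908,  0.01929104]), 'tvec': array([0.0246651 , 0.56196164, 0.99631381])}
```

View pics/scene0.png

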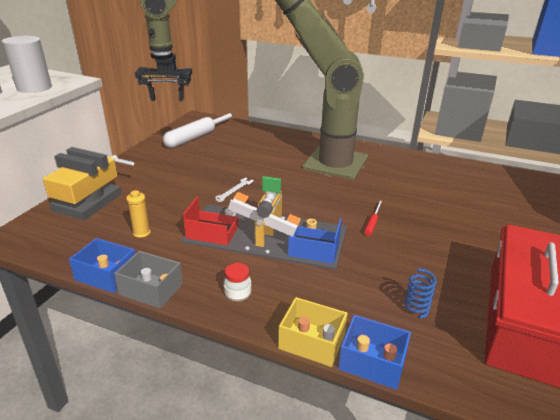

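View pics/top0.png

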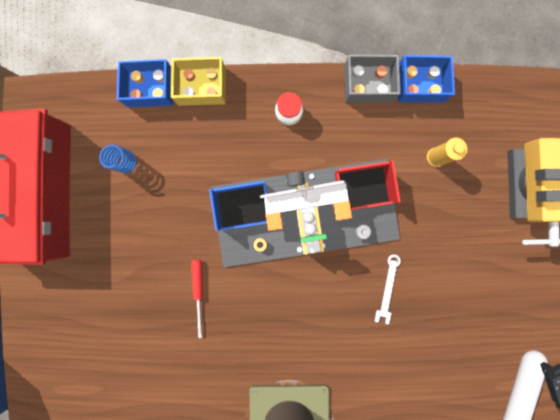

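```bash
cat > h.py <<'E'
import numpy as np,cv2
from plant import r,eyes
def ray(n,uv):
    c=eyes.camera_params(n);K=c['intrinsics'];R=cv2.Rodrigues(c['rvec'])[0];t=c['tvec']
    x=cv2.undistortPoints(np.array(uv,float).reshape(-1,1,2),K,c['dist_coeffs']).reshape(-1,2)
    return -R.T@t,(R.T@np.c_[x,np.ones(len(x))].T).T
def plane(n,uv,z):
    o,d=ray(n,uv);return o+d*((z-o[2])/d[:,2:])
def dep(n,uv,D):
    o,d=ray(n,uv);uv=np.array(uv).astype(int).reshape(-1,2);return o+d*D[uv[:,1],uv[:,0]][:,None]
def blobs(p,lo,hi,amin=15):
    h=cv2.cvtColor(p,cv2.COLOR_BGR2HSV);m=cv2.inRange(h,lo,hi)
    n,l,s,c=cv2.connectedComponentsWithStats(m)
    return [(s[i,4],c[i],np.argwhere(l==i)[:,::-1]) for i in range(1,n) if s[i,4]>=amin]
E
python3 - <<'E'
from h import *
f=np.load('top0.npz');p,D=f['p'],f['d']
q=p[145:280,195:415];cv2.imwrite('pics/topz.png',cv2.resize(q,None,fx=3.6,fy=3.6,interpolation=cv2.INTER_CUBIC))
s=np.load('scene0.npz')['p'][165:270,170:360];cv2.imwrite('pics/scz.png',cv2.resize(s,None,fx=4.2,fy=4.2,interpolation=cv2.INTER_CUBIC))
for nm,lo,hi in [('orange',(8,170,150),(18,255,255)),('green',(50,120,60),(75,255,255)),('blue',(105,150,60),(125,255,255)),('red',(0,180,80),(5,255,255))]:
  for a,c,px in blobs(p,lo,hi):
    P=dep('top',px,D);P=P[D[px[:,1],px[:,0]]>0]
    if len(P): print(nm,a,c.round(1),np.median(P,0).round(4),P[:,2].min().round(3),P[:,2].max().round(3))
E
```

```text
green 82 [314.  237.3] [ 0.4944 -0.058   0.1662] 0.142 0.171
blue 1789 [426.8  78.4] [ 0.8956 -0.3698  0.0381] -0.001 0.076
blue 1693 [143.   82.9] [0.8956 0.3696 0.0372] -0.001 0.076
blue 597 [117.1 158.5] [0.6905 0.4197 0.0674] -0.002 0.113
blue 494 [230.5 203.9] [0.5798 0.1593 0.052 ] 0.01 0.1
blue 79 [  1.8 394.1] [-0.2698  1.3259 -0.6465] -0.668 -0.623
red 2770 [ 48.6 190.9] [0.613  0.5797 0.1074] 0.009 0.154
red 15 [ 59.7 122.7] [0.7892 0.5796 0.0612] 0.042 0.073
red 480 [ 11.4 192.5] [0.6036 0.6462 0.1507] 0.147 0.154
red 430 [383.6 179.2] [ 0.6338 -0.2544  0.058 ] 0.018 0.097
red 124 [199.5 278.9] [0.3852 0.223  0.0228] 0.017 0.027
```

View pics/topz.png

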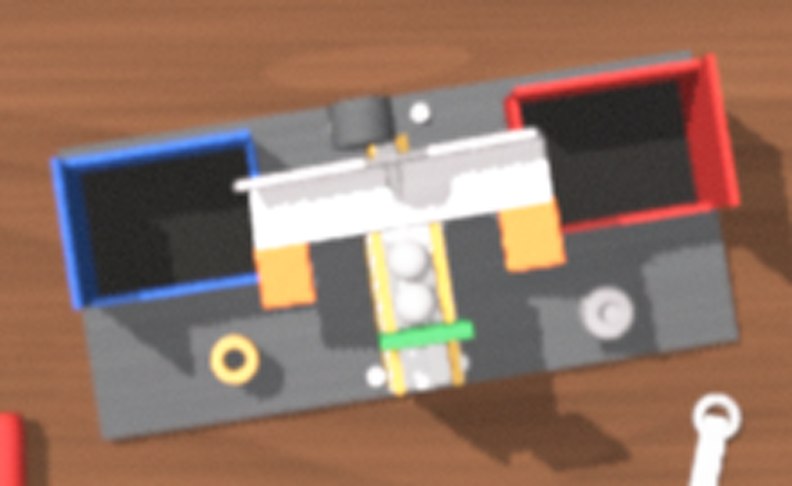

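View pics/scz.png

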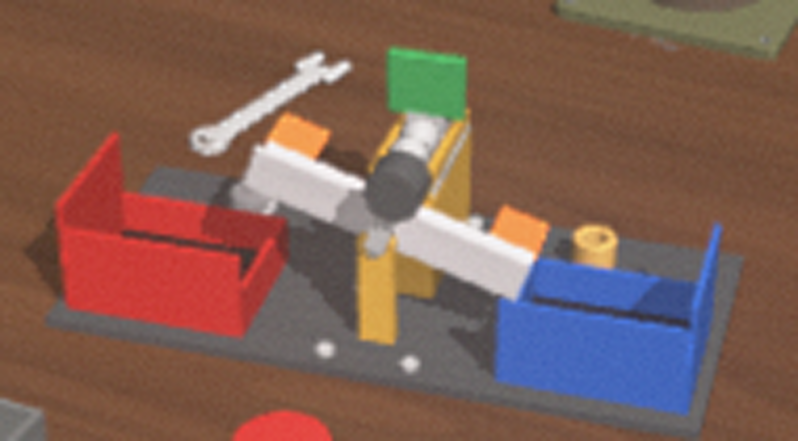

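Run:
```python
from h import *
f=np.load('top0.npz');p,D=f['p'],f['d']
for a,c,px in blobs(p,(8,110,130),(22,255,255),60):
    P=dep('top',px,D);ok=D[px[:,1],px[:,0]]>0
    m=np.median(P[ok],0)
    print('or',a,c.round(1),m.round(4),cv2.minAreaRect(plane('top',px,m[2])[:,:2].astype(np.float32)))
a,c,px=blobs(p,(50,120,60),(75,255,255))[0]
P=plane('top',px,.166)[:,:2];
print('green top',cv2.minAreaRect(P.astype(np.float32)),P.mean(0))
# bins / base orientation from dark base edges: corners manual
z=lambda l:[(x/3.6+195-.36,y/3.6+145-.36) for x,y in l]
b=plane('top',z([(106,438),(738,340),(62,152)]),.008);print(b)
d=b[1]-b[0];print('len',np.linalg.norm(d[:2]),'yaw',np.arctan2(-d[1],-d[0])-0,np.arctan2(d[0],-d[1]))
t=plane('top',z([(500,213),(553,203),(565,262),(508,270)]),.116);print(t,t.mean(0))
```

```text
or 575 [197.8  68.4] [0.9345 0.2295 0.0307] ((0.9216862916946411, 0.2273709774017334), (0.05646219104528427, 0.11300957947969437), 0.7137950658798218)
or 132628 [297.2 260.8] [ 0.3626 -0.0306  0.0005] ((0.4635380208492279, 0.012725234031677246), (1.5717496871948242, 0.9669018387794495), 89.88676452636719)
or 85 [380.7  71.1] [ 0.9126 -0.2492  0.031 ] ((0.9127548933029175, -0.2485383152961731), (0.023791547864675522, 0.030902542173862457), 44.586952209472656)
or 70 [136.4  76.3] [0.9122 0.3875 0.0313] ((0.911170482635498, 0.38502490520477295), (0.0298500657081604, 0.020347025245428085), 44.46928405761719)
or 330 [199.7 101. ] [0.8401 0.2172 0.029 ] ((0.840313196182251, 0.22203607857227325), (0.021034184843301773, 0.13264724612236023), 0.8591222167015076)
or 293 [342.5 210.7] [ 0.5512 -0.129   0.1156] ((0.5524826645851135, -0.12791532278060913), (0.04183811694383621, 0.039356913417577744), 8.53587818145752)
or 250 [273.8 221.6] [0.5278 0.0305 0.0664] ((0.5292202830314636, 0.03147578984498978), (0.04095052182674408, 0.03789651766419411), 7.394587516784668)
or 546 [546.  406.7] [-4.500e-03 -7.138e-01  1.000e-04] ((0.016937516629695892, -0.7269951701164246), (0.08378434181213379, 0.10812272876501083), 82.9979248046875)
green top ((0.494602769613266, -0.055813513696193695), (0.009226992726325989, 0.0526142418384552), 4.897510528564453) [ 0.49400604 -0.05794497]
[[ 0.41509002  0.16166594  0.008     ]
 [ 0.47870412 -0.29115286  0.008     ]
 [ 0.61995182  0.19130039  0.008     ]]
len 0.4572653705378142 yaw 1.710367605987155 0.13957127919225853
[[ 0.56769668 -0.10773383  0.116     ]
 [ 0.57362097 -0.14169495  0.116     ]
 [ 0.53595976 -0.14868371  0.116     ]
 [ 0.5313873  -0.112219    0.116     ]] [ 0.55216618 -0.12758287  0.116     ]
```

```bash
cat >> h.py <<'E'
from scipy.spatial.transform import Rotation as Ro
yaw=0.143;ex=np.array([np.cos(yaw),np.sin(yaw),0]);ey=np.array([-ex[1],ex[0],0]);O=np.array([.5785,-.0435,0])
def S(x,y,z):return O+x*ex+y*ey+np.array([0,0,z])
def need(tip,turn=0):
    s=r.get_state();R=Ro.from_quat(s['eef_rot']).as_matrix();p=np.array(s['tool_pos'])
    return (R.T@(np.array(tip)-(p+R[:,0]*r.tcp_to_tips))*1000).round(1)
E
python3 - <<'E'
from h import *
s=r.get_state();R=Ro.from_quat(s['eef_rot']).as_matrix();print(R.round(3),s['q'])
a=np.arctan2(R[1,1],R[0,1]);print('jaw yaw',a,'z dir',np.arctan2(R[1,2],R[0,2]))
print('right pad S',S(-.038,-.08,.116)); print(S(-.042,-.09,.18),need(S(-.042,-.09,.18)))
E
```

```text
[[-0.001  0.38  -0.925]
 [ 0.001 -0.925 -0.38 ]
 [-1.    -0.002  0.   ]] [ 1.21481712  0.68991801 -0.19448629  1.56618719  0.15729766  0.90251803
 -0.21508599]
jaw yaw -1.1809609389185838 z dir -2.7517570400401805
right pad S [ 0.55228892 -0.12809893  0.116     ]
[ 0.54975488 -0.13856691  0.18      ] [  58.4 -287.3 -456. ]
```

Call:
carry_out --targets "0 0 -20 -32 0;0 0 -20 -32 0;0 0 -20 -32 0;0 0 -20 -32 0;0 0 -20 -32 0;0 0 -20 -32 0;0 0 -20 -32 0;0 0 -20 -32 0;0 0 -20 -32 0;0 0 -20 -32 0;0 0 -20 -32 0;0 0 -20 -32 0;0 0 -20 -32 0;0 0 -20 -32 0;0 0 0 0 -0.11;0 0 0 0 -0.11;0 0 0 0 -0.11;0 0 0 0 -0.11;0 0 0 0 -0.11;0 0 0 0 -0.11" --force 30

```text
clock: 1.77
tool_pos: [0.5453, -0.1489, 0.4044]
eef_rot: [-0.611, -0.356, 0.611, -0.356]
contact_force: [-0.2, -0.5, 0.2]
opening: 0.002
```

Call:
carry_out --targets "0 0 0 0 -0.11;0 0 0 0 -0.11;0 0 0 0 -0.11;0 0 0 0 -0.11;0 0 0 0 -0.11;0 0 0 0 -0.11;0 0 0 0 0;0 0 0 0 0"

```text
clock: 2.43
tool_pos: [0.5453, -0.1491, 0.4044]
eef_rot: [0.465, 0.533, -0.465, 0.532]
contact_force: [0.7, 0.3, 0.5]
opening: 0.007
```

```bash
cat > st.py <<'E'
from h import *
def st():
    s=r.get_state();R=Ro.from_quat(s['eef_rot']).as_matrix();t=np.array(s['tool_pos'])+R[:,0]*r.tcp_to_tips
    d=t-O;print('t',s['clock'],'tip',t.round(4),'in sorter',(d@ex).round(4),(d@ey).round(4),'jawyaw',np.arctan2(R[1,1],R[0,1]).round(3),'F',np.round(s['contact_force'],2),'op',s['opening'],'q',np.round(s['q'],2))
st()
E
python3 - <<'E'
from st import *
print(need(S(-.042,-.09,.15)))
p,d=eyes.snapshot('wrist');cv2.imwrite('pics/w1.png',p);p,d=eyes.snapshot('scene');cv2.imwrite('pics/s1.png',cv2.resize(p[100:300,100:400],None,fx=2.6,fy=2.6))
E
```

```text
t 2.4333 tip [ 0.5452 -0.149   0.2384] in sorter -0.048 -0.0997 jawyaw 0.136 F [0.75 0.27 0.51] op 0.006559924600950836 q [ 0.5   0.65 -0.53  1.74  0.41  0.87 -0.08]
[88.4  5.9 -9.7]
```

View pics/w1.png

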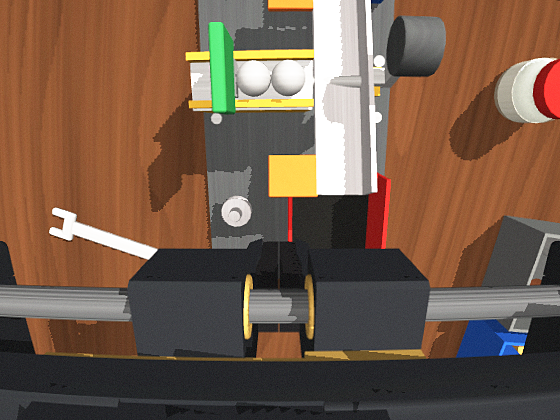

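View pics/s1.png

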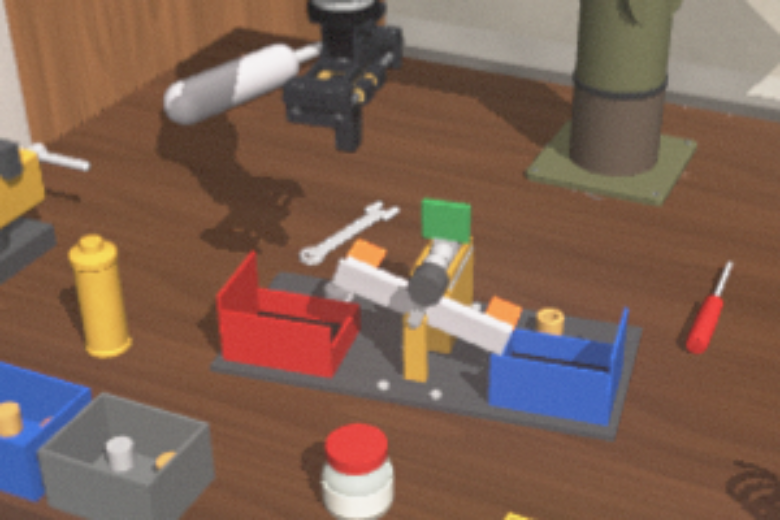

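```bash
python3 -c "
from h import *
print(eyes.camera_params('wrist')['T_tool_cam'].round(3))"
```

```text
[[-0.    -0.256  0.967  0.02 ]
 [ 1.     0.001  0.     0.   ]
 [-0.001  0.967  0.256 -0.066]
 [ 0.     0.     0.     1.   ]]
```

Call:
carry_out --targets "0 20 6 -11 0;0 25 0 0 0;0 25 0 0 0;0 20 0 0 0;0 15 0 0 0;0 5 0 0 0;0 0 0 0 0;0 0 0 0 0"

```text
clock: 3.2
tool_pos: [0.5503, -0.137, 0.2952]
eef_rot: [0.464, 0.533, -0.464, 0.534]
contact_force: [-0.5, -0.3, -0.0]
opening: 0.006
```

Run:
```python
from st import *
p,d=eyes.snapshot('wrist');cv2.imwrite('pics/w2.png',p)
```

```text
t 3.2 tip [ 0.5504 -0.137   0.1292] in sorter -0.0412 -0.0886 jawyaw 0.138 F [-0.51 -0.27 -0.  ] op 0.006002270440422614 q [ 0.41  0.79 -0.43  1.83  0.53  0.63 -0.2 ]
```

View pics/w2.png

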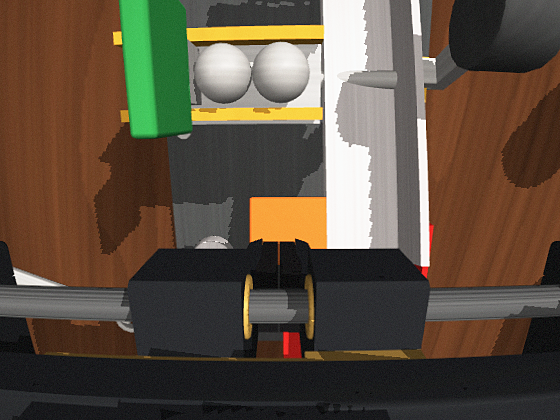

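Call:
carry_out --targets "0 6 0 0 0;0 5 0 0 0;0 5 0 0 0;0 5 0 0 0;0 5 0 0 0;0 5 0 0 0;0 5 0 0 0;0 5 0 0 0;0 5 0 0 0;0 5 0 0 0;0 3 0 0 0;0 0 0 0 0;0 0 0 0 0;0 0 0 0 0;0 0 0 0 0"

```text
clock: 4.5
tool_pos: [0.5501, -0.1372, 0.241]
eef_rot: [0.464, 0.533, -0.464, 0.534]
contact_force: [0.2, -0.2, -0.3]
opening: 0.006
```

Run:
```python
from st import *
p,d=eyes.snapshot('wrist');cv2.imwrite('pics/w3.png',p)
```

```text
t 4.5 tip [ 0.5502 -0.1372  0.075 ] in sorter -0.0414 -0.0887 jawyaw 0.139 F [ 0.2  -0.19 -0.31] op 0.005936993569887314 q [ 0.37  0.87 -0.36  1.86  0.59  0.52 -0.25]
```

View pics/w3.png

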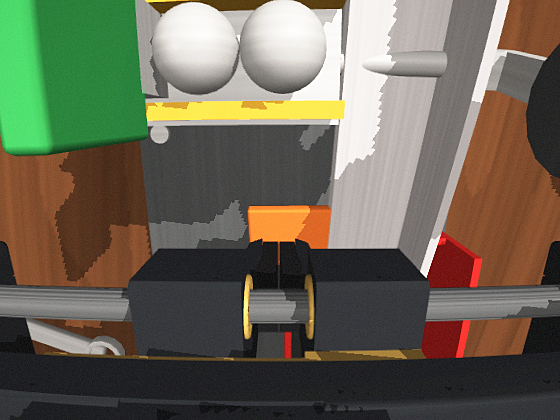

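Call:
carry_out --targets "0 -20 0 0 0;0 -40 0 0 0;0 -40 0 0 0;0 -15 -20 0 0;0 0 -39 0 0;0 0 -39 0 0;0 0 0 -29 0;0 0 0 -30 0;0 0 0 -30 0;0 0 0 0 0;0 0 0 0 0"

```text
clock: 5.47
tool_pos: [0.4405, -0.061, 0.3562]
eef_rot: [0.463, 0.534, -0.463, 0.535]
contact_force: [-0.5, -0.6, 0.6]
opening: 0.006
```

Run:
```python
from st import *
p,d=eyes.snapshot('wrist');cv2.imwrite('pics/w4.png',p);p,d=eyes.snapshot('scene');cv2.imwrite('pics/s4.png',cv2.resize(p[140:280,160:360],None,fx=4,fy=4))
```

```text
t 5.4667 tip [ 0.4406 -0.061   0.1902] in sorter -0.1389 0.0023 jawyaw 0.143 F [-0.54 -0.62  0.65] op 0.006138055500774772 q [ 0.33  0.58 -0.46  2.13  0.49  0.53 -0.35]
```

View pics/w4.png

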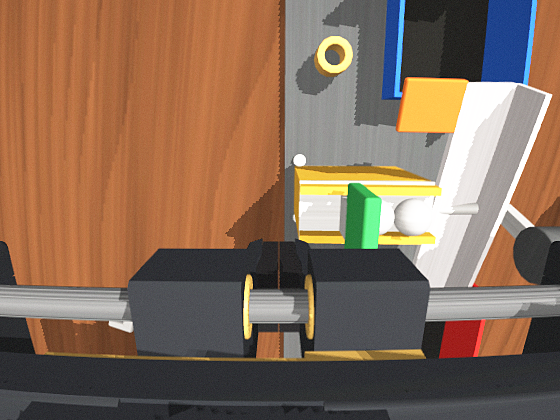

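View pics/s4.png

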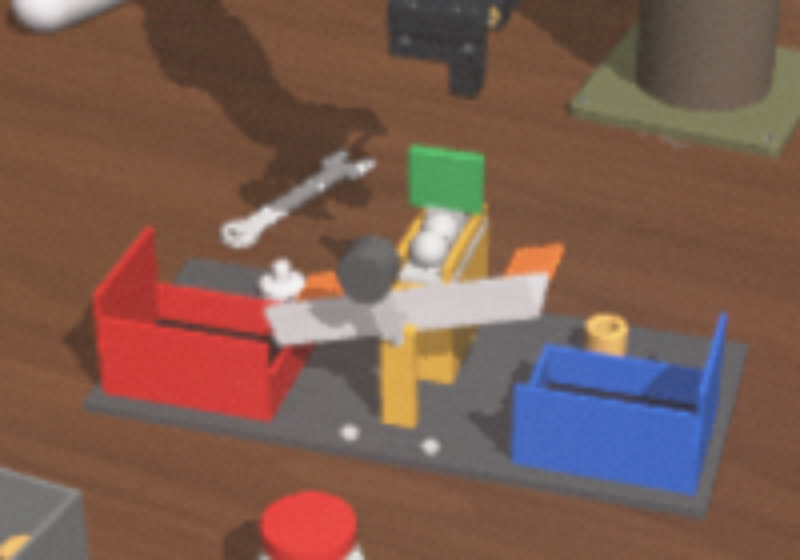

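Call:
carry_out --targets "0 30 0 -1 0;0 25 0 -1 0;0 0 10 0 0;0 0 8 0 0;0 0 5 0 0;0 0 5 0 0;0 0 5 0 0;0 0 5 0 0;0 0 5 0 0;0 0 5 0 0;0 0 5 0 0;0 0 5 0 0;0 0 5 0 0;0 0 5 0 0;0 0 5 0 0;0 0 5 0 0;0 0 4 0 0;0 0 4 0 0;0 0 0 0 0;0 0 0 0 0"

```text
clock: 7.23
tool_pos: [0.526, -0.0481, 0.3008]
eef_rot: [0.465, 0.533, -0.463, 0.534]
contact_force: [-0.0, -0.1, 0.4]
opening: 0.005
```

Run:
```python
from st import *
p,d=eyes.snapshot('wrist');cv2.imwrite('pics/w5.png',p);p,d=eyes.snapshot('scene');cv2.imwrite('pics/s5.png',cv2.resize(p[140:280,160:360],None,fx=4,fy=4))
```

```text
t 7.2333 tip [ 0.5263 -0.048   0.1348] in sorter -0.0523 0.003 jawyaw 0.14 F [-0.02 -0.1   0.38] op 0.00547084989348429 q [ 0.25  0.75 -0.41  1.94  0.53  0.56 -0.38]
```

View pics/w5.png

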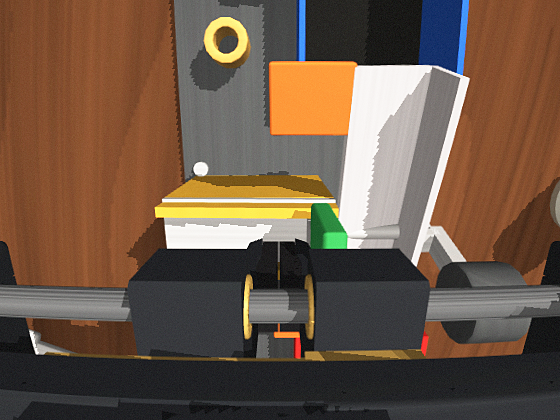

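View pics/s5.png

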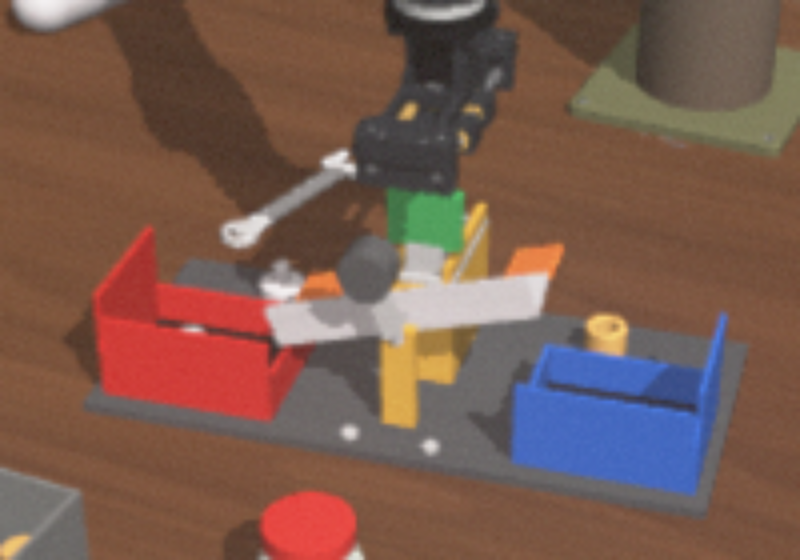

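Call:
carry_out --targets "0 0 2 0 0;0 0 2 0 0;0 0 1 0 0;0 0 0 0 0"

```text
clock: 7.67
tool_pos: [0.5305, -0.0477, 0.3007]
eef_rot: [0.464, 0.534, -0.464, 0.534]
contact_force: [-1.6, 0.1, 1.0]
opening: 0.005
```

```bash
python3 st.py
```

```text
t 7.6667 tip [ 0.5304 -0.0477  0.1347] in sorter -0.0482 0.0027 jawyaw 0.139 F [-1.56  0.12  0.96] op 0.004756005590131154 q [ 0.25  0.75 -0.41  1.93  0.53  0.57 -0.38]
```

Call:
carry_out --targets "0 0 2 0 0;0 0 1 0 0;0 0 0 0 0"

```text
clock: 7.92
tool_pos: [0.533, -0.0475, 0.3006]
eef_rot: [0.464, 0.534, -0.464, 0.533]
contact_force: [-3.8, 1.3, 1.7]
opening: 0.007
```

```bash
python3 st.py
```

```text
t 7.9167 tip [ 0.5328 -0.0475  0.1346] in sorter -0.0458 0.0026 jawyaw 0.139 F [-3.8   1.3   1.69] op 0.007136035103286949 q [ 0.25  0.75 -0.41  1.92  0.53  0.57 -0.38]
```

Call:
carry_out --targets "0 0 2 0 0;0 0 2 0 0;0 0 0 0 0;0 0 0 0 0"

```text
clock: 8.25
tool_pos: [0.5343, -0.0472, 0.3005]
eef_rot: [0.461, 0.535, -0.467, 0.532]
contact_force: [-11.9, 0.4, 9.4]
opening: 0.005
```

```bash
python3 st.py
```

```text
t 8.25 tip [ 0.5328 -0.0475  0.1345] in sorter -0.0458 0.0025 jawyaw 0.139 F [-11.92   0.42   9.42] op 0.005261992671056706 q [ 0.25  0.76 -0.41  1.92  0.53  0.59 -0.37]
```

Hard stop reached: the tip stayed still while the force climbed to 12 N. Backing off, then up and away.

Call:
carry_out --targets "0 0 -4 0 0;0 0 -10 0 0;0 0 -25 0 0;0 -30 -20 0 0;0 -40 -20 0 0;0 -40 -20 0 0;0 -20 -20 0 0;0 0 -20 0 0;0 0 0 40 0;0 0 0 40 0;0 0 0 40 0;0 0 0 40 0;0 0 0 0 0;0 0 0 0 0"

```text
clock: 9.42
tool_pos: [0.4248, -0.2271, 0.4251]
eef_rot: [0.466, 0.531, -0.465, 0.533]
contact_force: [-0.8, 0.9, -0.2]
opening: 0.001
```

Run:
```python
from st import *
p,d=eyes.snapshot('top');cv2.imwrite('pics/t6.png',cv2.resize(p[145:280,195:415],None,fx=3.6,fy=3.6,interpolation=cv2.INTER_CUBIC));cv2.imwrite('pics/t6f.png',p)
a,c,px=blobs(p,(50,120,60),(75,255,255))[0]
P=plane('top',px,.166)[:,:2].mean(0);d2=P-O[:2];print('plate top x',d2@ex[:2])
p,d=eyes.snapshot('scene');cv2.imwrite('pics/s6.png',cv2.resize(p[140:280,160:360],None,fx=4,fy=4))
```

```text
t 9.4167 tip [ 0.4251 -0.2272  0.2591] in sorter -0.178 -0.16 jawyaw 0.133 F [-0.76  0.93 -0.22] op 0.0010514053541299687 q [ 0.76  0.52 -0.57  1.95  0.39  0.78  0.11]
plate top x -0.025267787027009832
```

View pics/t6.png

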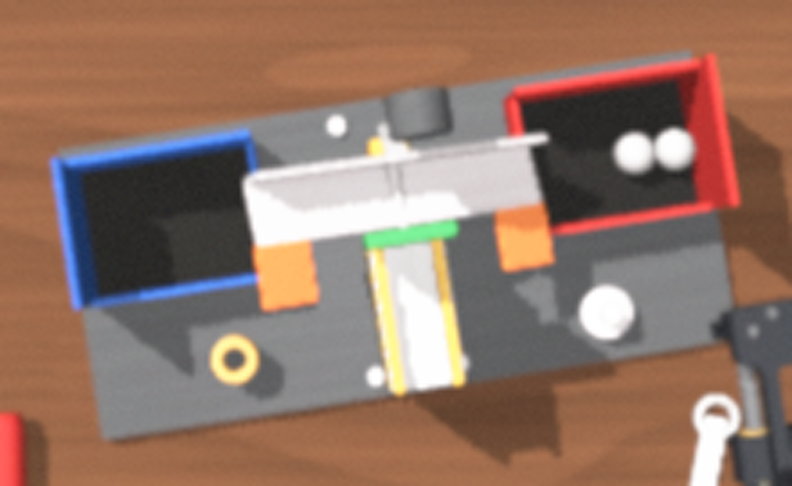

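View pics/s6.png

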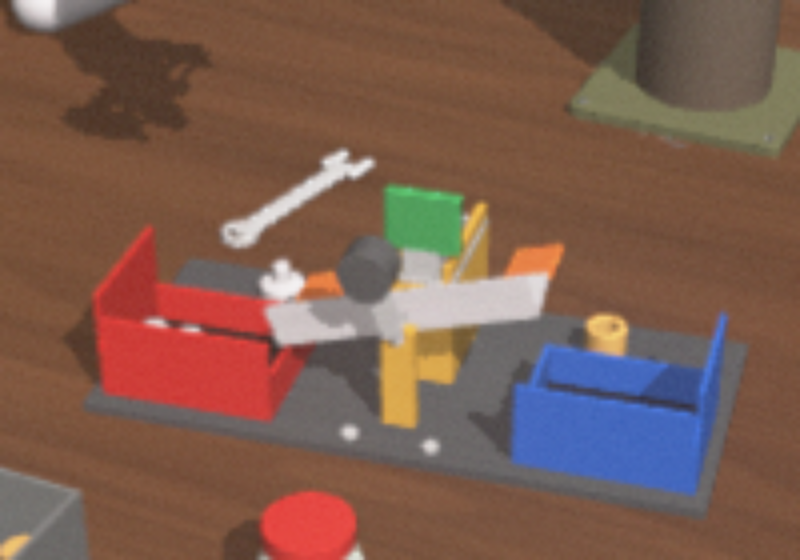

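View pics/t6f.png

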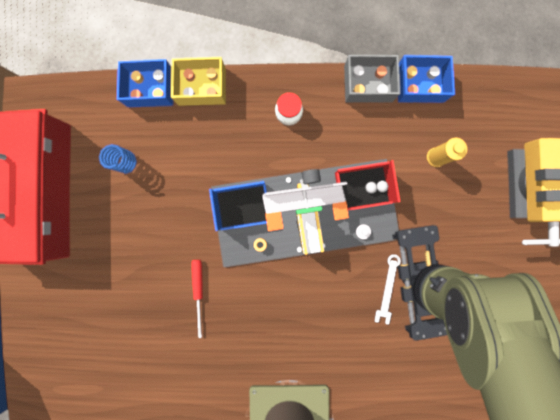

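```bash
python3 -c "
from plant import r
print(r.finish_job())"
```

```text
the job is handed in; nothing more can be done
None
```

The gate is tipped, both balls are in the red bin, and I've handed the job in at about 9.5 s, with the arm well clear.

- **Gate:** I pressed the raised right (red-side) pad with the closed fingertips. A picture before the push showed the gate on its other stop with both balls still in the trough.
- **Feed plate:** I pushed it forward until it stopped moving and the force rose to about 12 N, which I took as the hard stop. From above, the plate had travelled about 60.4 mm against the expected 62 mm. I put that gap down to the camera seeing different faces of the plate at the start and end, but didn't check it further.
- **Final pictures:** both balls are on the red bin's floor and the gate rests with its left end up. The bushing, piston, wrench and other bystanders look unmoved.

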